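# Bring the treat turntable's pointer to the T-perch

## Task

Turn the white turntable until the arrow pointer on its far rim points straight at the post of the T-shaped landing perch (not the one with the round disc on top), then let go of it. It has no handle, so press lightly on the smooth rim of its top and drag it round, in several strokes if need be. Do not touch the arrow, the perches or anything on the turntable: the jar, bowl and little perch ride along upright, and the scoop and tin stay where they are.

Things in the scene. Friction and masses are not known exactly. Their poses are not given: they have to be found in the camera images.
- deck: The turntable's round white plastic top, a plain disc 320 mm across, 17 mm thick, turning about its vertical axis on a fixed foot, 170 degrees either way from the pointer-ahead position. Origin on the axis at table level; x runs from the axis along the arrow pointer; z up. The grey mat in its middle, 224 mm across, is flush.
- rim (a point): Point under the pointer, on the deck's top (45 mm above the table) at radius 136 mm, the middle of the bare smooth rim band (radius 112 to 160 mm), which has nothing to hook: press on it and drag it round. Bearing drag 0.3 N m, it stays where it is left. Pressed, the whole top sinks 1 mm per 5 N, at most 5 mm; no more than 30 N is allowed.
- pointer_tip (a point): Dark steel arrow fixed on the rim of the turntable's top, 62 mm long, up to 30 mm high, lying along the deck's x axis. This point is the arrow's tip, 180 mm from the turning axis, level with the deck's top; x points outward. Never touch it.
- t_perch_post (a point): Point on the axis of the round post (16 mm across) of the T-shaped landing perch, 45 mm above the table. The perch is a wooden stand fixed on the table beside the turntable: round foot 50 mm across, post, and a level crossbar 120 mm long on top, 157 mm high overall. The post stands 205 to 235 mm from the turning axis, at the turntable's left or right as it happens. This is the mark the pointer must point at.
- disc_perch_post (a point): The same point of the other fixed landing perch, which has a flat round disc 72 mm across on top in place of the crossbar (152 mm high). It is not the mark; leave it alone.
- jar: Closed glass treat jar standing loose on the turntable, 68 mm across and 105 mm high. Origin at the centre of its underside.
- bowl: Empty green silicone bowl standing loose on the turntable, 90 mm across the rim and 36 mm high. Origin at the centre of its underside.
- perch: Little wooden perch standing loose on the turntable: two posts 80 mm apart with a bar 104 mm long across them along its y axis, 64 mm high. Origin at the centre of its underside.
- scoop: Steel scoop lying loose on the table, 185 mm long along its x axis (handle to -x), 56 mm wide, 34 mm high. Origin under its middle on the table. Leave it alone.
- tin: Closed metal tin standing loose on the table, 84 mm across, 120 mm high, origin at the centre of its underside. Leave it alone.
Things that resemble listed ones, but are neither listed nor needed, are in the scene too. Leave any blue look-alike of the jar alone.

How it is judged:
At the end, for the whole second after the job is handed in: The pointer's line passes within 10 mm of the axis of the T-perch's post, on the pointer's side of the turntable; the turntable is still; jar, bowl and little perch stand upright (within 0.1 rad) and still on it, within 115 mm of the turning axis (y of t_perch_post in the frame of deck between -0.01 and 0.01 m and x of t_perch_post in the frame of deck above 0.1 m and angular speed of deck below 0.05 rad/s and horizontal distance between each of jar, bowl, perch and deck below 0.115 m and angle between each of jar, bowl, perch's own z axis and vertical below 0.1 rad and linear speed of each of jar, bowl, perch below 0.02 m/s); the robot touches nothing.
It fails at once if the robot pressed or pushed the turntable with more than 30 N (contact force between any of the fingers, the arm and deck above 30 N).
It fails at once if the robot touched the arrow pointer (contact force between any of the fingers, the arm and deck_c1 above 1 N or contact force between any of the fingers, the arm and deck_c2 above 1 N or contact force between any of the fingers, the arm and deck_c3 above 1 N or contact force between any of the fingers, the arm and deck_c4 above 1 N).
It fails at once if the robot touched, or tipped, the jar, bowl or little perch (contact force between any of the fingers, the arm and jar above 1 N or contact force between any of the fingers, the arm and bowl above 1 N or contact force between any of the fingers, the arm and perch above 1 N or angle between any of jar, bowl, perch's own z axis and vertical above 0.35 rad).
It fails at once if the robot touched a landing perch (contact force between any of the fingers, the arm and t_perch above 1 N or contact force between any of the fingers, the arm and disc_perch above 1 N).
It fails at once if the scoop or tin was moved by more than 15 mm (distance of any of scoop, tin from where it was at the start of the episode above 0.015 m).
It also fails if it takes over 54 s, if anything falls off the work surface, if the arm or the gripper's body presses on something with over 40 N, if the wrist force passes 120 N, or if a joint passes its speed limit or range.

## Robot

A 6-joint arm with a two-finger parallel gripper is mounted at the origin on the work surface. World frame = base frame: x ahead of the robot, y to its left, z up, the work surface at z = 0. Lengths are in m, angles in rad, forces in N, time in s.
With the tool pointing down it reaches from about 0.35 to 0.775 m from the base axis. Payload 7.3 kg.
Tool frame: the origin (TCP) lies at the very end of the fingers, on their centre line; the grasp point (between the pads) lies 19 mm behind it (pinch_z is the distance from the TCP to the grasp point, in m); z points along the fingers, y is the line along which they close (so a half turn about z gives the same grasp; the last joint's range is limited). The gripper opens to 92 mm and grips with 3 to 60 N. Pads are 19 mm wide; open, the fingers measure 130 mm over their backs; the gripper's body (75 mm by 190 mm) begins 47 mm behind the grasp point.
Start: joints at [-1.396, 0.342, 1.524, -0, 1.275, -0.146], TCP at [0.166, -0.498, 0.205] pointing down, gripper open.
Joint ranges: [-2.53, 2.53], [-0.77, 2.02], [0.04, 2.7], [-1, 4.14], [0.28, 2.66], [-3.11, 3.11]. Speed limits (rad/s): [2.57, 2.57, 3.14, 3.14, 3.14, 3.14].

## Interface

Orientations are given as [roll, pitch, yaw] about the fixed x, y, z axes, in that order (R = Rz(yaw) Ry(pitch) Rx(roll)).
In Python, from cell import * gives the robot as it stands.
- The arm moves only by the tool arm_command, never from a script. Its arguments are lists of equal length, an entry for each row: "fingers": the gripper command: -1 is fully open, 1 is shut, values between are in proportion; "travel": the shift along the tool's x, y, z in m, a list of three; "dr": the turn, a rotation vector about the tool's x, y, z in degrees, a list of three. In form: {"fingers": [fingers, ...], "travel": [[x, y, z], ...], "dr": [[wx, wy, wz], ...]}. A call has 1 to 8 rows; each row is the pose to reach, as a shift and turn from the pose commanded when the call began, along the tool's axes at that moment; what a row does not reach only later rows make up. A row lasts 1/12 s, in which the tool goes at most 41.7 mm and 7.16 degrees, less where a joint would pass 70% of its speed; a pose out of reach is approached as far as the arm can. A call with a gripper value outside its range is refused whole. The fingers move at their own pace and stop on an object; "squeeze" is the grip in N (left out, the last holds). Time passes only in rows, so rows that repeat a pose let the fingers close. It gives the time, the measured TCP pose, the force, the opening and the grip force at its end, in the units of the state.
- observe(): the state, without advancing time (a new reading comes with each control period).
- read_camera(name): name is "side" or "top"; returns a dict with "color" (480x640x3 uint8, blue, green, red), "z_map" (480x640 float32, m along the optical axis (not along the pixel's ray), 0 where there is no reading), "fx", "fy", "cx", "cy" (pixels), "R" (3x3) and "t" (3): a world point X has camera coordinates R X + t. Camera axes: x right, y down, z forward; pixel columns grow to the right and rows downward; lengths in m; the calibration is good to about 2 mm. A picture is of the moment at which its call begins.
- hand_in(): hands the job in; it is judged then, once.
The state is a dict: "time": time; "qpos": joint angles; "qvel": joint speeds; "joint_efforts": joint torques, N m; "tool_pos": TCP position; "tool_rot": TCP orientation; "contact_force": force on the tool from outside, world axes, zero at the start; "torque": the same for the moment, N m; "opening": finger opening in m; "grip_force": force on a finger pad.
Only numpy, scipy, OpenCV 4.12 (cv2) and the standard library are available. Lean on these libraries where they do the work, as an engineer would, in place of code of your own. Each camera call takes 0.05 s, during which the arm holds its last target. There are 200 camera calls.

## Working session

There is one attempt and no reset: what is moved stays moved. The work goes in short steps, Python scripts to look and compute and a tool call to move; the robot and the scene stay as the last step left them, time stands still between calls to the robot, and variables do not carry over. Pictures are saved under pics/ and viewed, at most 10 in all, crops included, and the job is handed in when it is done.

Besides the shell and the picture viewer there is one more tool, called after "Call:" in YAML: its name, and indented under it one key for each argument. arm_command: Moves the arm, as the interface text tells. Its arguments: {"type":"object","properties":{"fingers":{"type":"array","items":{"type":"number"}},"travel":{"type":"array","items":{"type":"array","items":{"type":"number"}}},"dr":{"type":"array","items":{"type":"array","items":{"type":"number"}}},"squeeze":{"type":"number"}},"required":["fingers","travel","dr"]}

```bash
mkdir -p pics; python3 - <<'E'
from cell import *
import cv2,pickle
o=observe();print({k:o[k] for k in('time','tool_pos','tool_rot','contact_force','opening')})
for n in('top','side'):
    c=read_camera(n);pickle.dump(c,open(n+'.pkl','wb'));cv2.imwrite(f'pics/{n}0.png',c['color']);print(n,c['fx'],c['R'],c['t'])
E
```

```text
{'time': 0.0, 'tool_pos': array([ 0.16548272, -0.49777336,  0.20414908]), 'tool_rot': array([-3.14006660e+00, -2.20539023e-04,  3.20819801e-01]), 'contact_force': array([ 0.42223273,  0.34692023, -0.35251491]), 'opening': 0.09180992010867006}
top 463.2524148460761 [[-0.01403382 -0.9998993   0.00210823]
 [-0.97978995  0.01333076 -0.19958443]
 [ 0.19953623 -0.00486655 -0.97987836]] [0.16195383 0.52417126 1.02422346]
side 580.7916138696507 [[-0.9943511  -0.10508394  0.01494143]
 [-0.0735044   0.58019713 -0.81115251]
 [ 0.07657012 -0.80766866 -0.58464379]] [ 0.53537743 -0.00853082  1.71203087]
```

View pics/top0.png

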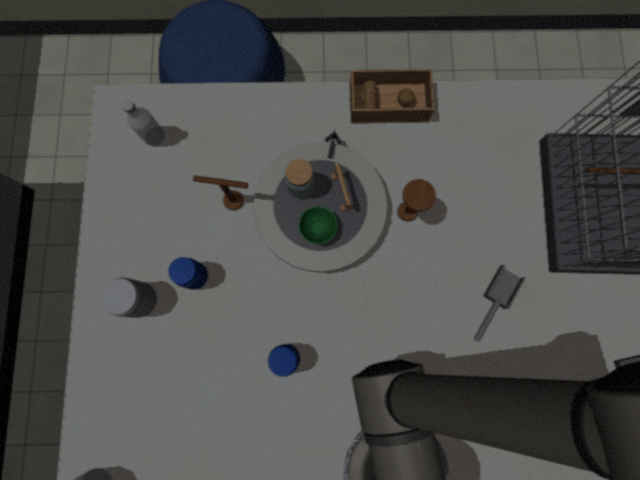

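View pics/side0.png

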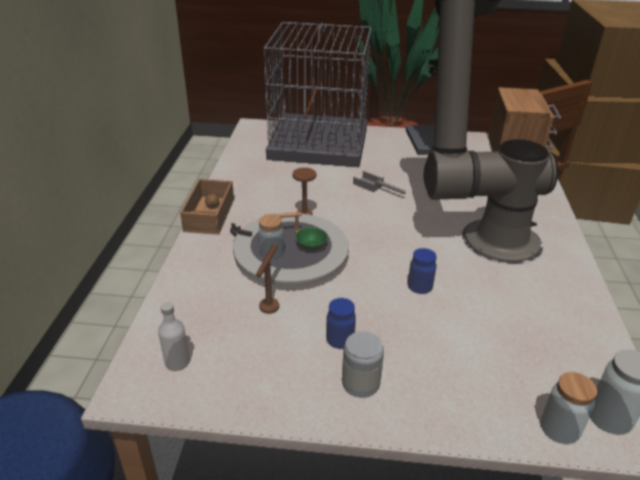

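The top view shows the deck centred at about (321,206) and the arrow at (333,138), pointing away from the robot. The perch candidates are the T-perch, with its crossbar at (220,182) and foot at (233,200), and the disc perch, with its disc at (419,195) and foot at (407,212). I choose the left one with the crossbar. The jar with the brown lid is at (299,175), and the blue look-alikes at (188,272) and (284,360) are to be left alone.

```bash
cat > h.py <<'E'
import numpy as np,cv2
def cloud(c):
    v,u=np.mgrid[:480,:640];z=c['z_map']
    P=np.stack([(u-c['cx'])/c['fx']*z,(v-c['cy'])/c['fy']*z,z],-1)
    return (P-c['t'])@c['R']
def ray(c,u,v,h):
    d=c['R'].T@np.array([(u-c['cx'])/c['fx'],(v-c['cy'])/c['fy'],1]);o=-c['R'].T@c['t']
    return o+d*(h-o[2])/d[2]
def proj(c,X):
    q=c['R']@np.array(X)+c['t'];return q[0]/q[2]*c['fx']+c['cx'],q[1]/q[2]*c['fy']+c['cy']
E
python3 - <<'E'
from h import *
import pickle
c=pickle.load(open('top.pkl','rb'));s=pickle.load(open('side.pkl','rb'))
P=cloud(c);Z=P[...,2]
A=np.linalg.norm(P[...,:2]-ray(c,321,206,.045)[:2],axis=-1)
m=((Z>.035)&(Z<.055)&(A<.2)&(c['color'].min(-1)>0))
cnt=max(cv2.findContours(m.astype('uint8'),0,2)[0],key=cv2.contourArea)
h=cv2.convexHull(cnt)[:,0]
Q=np.array([ray(c,u,v,.045)[:2] for u,v in cnt[:,0]])
C=ray(c,321,206,.045)[:2]
for i in range(10):
    r=np.linalg.norm(Q-C,axis=1);k=abs(r-.16)<.012
    a=np.c_[2*Q[k],np.ones(k.sum())];x=np.linalg.lstsq(a,(Q[k]**2).sum(1),rcond=None)[0];C=x[:2]
print('deck',C,'R',np.sqrt(x[2]+C@C),k.sum(),'med z',np.median(Z[m]))
for n,K,reg in(('top',c,(120,165,315,350)),('side',s,(215,245,222,256))):
    P2=cloud(K);g=K['color'].max(-1);r0,r1,c0,c1=reg
    d=np.zeros_like(g,bool);d[r0:r1,c0:c1]=g[r0:r1,c0:c1]<60
    p=P2[d];k=(p[:,2]>.03)&(p[:,2]<.09);p=p[k]
    R=np.linalg.norm(p[:,:2]-C,axis=1);b=np.arctan2(p[:,1]-C[1],p[:,0]-C[0])
    kk=(R>.11)&(R<.2);print(n,'ptr n',kk.sum(),'ang',np.degrees(np.median(b[kk])),'R',R[kk].min(),R[kk].max(), 'tip ang',np.degrees(np.median(b[kk&(R>.165)])))
for n,g in(('T',(233,200)),('D',(407,212))):
    f=ray(c,*g,.0)[:2]
    for K,nm in((c,'top'),(s,'side')):
        p=cloud(K).reshape(-1,3);e=p[(np.linalg.norm(p[:,:2]-f,axis=1)<.05)&(p[:,2]>.025)&(p[:,2]<.13)]
        q=p[(np.linalg.norm(p[:,:2]-f,axis=1)<.09)&(p[:,2]>.13)&(p[:,2]<.2)]
        print(n,nm,'foot',f,'post',len(e),np.median(e,0) if len(e) else 0,'topmean',q.mean(0) if len(q) else 0,len(q))
for K,f,reg,z in((c,'t',(90,300,160,460),2.5),(s,'s',(150,330,190,400),2.8)):
    r0,r1,c0,c1=reg;im=cv2.resize(K['color'][r0:r1,c0:c1],None,fx=z,fy=z,interpolation=2)
    cv2.imwrite(f'pics/crop_{f}.png',cv2.convertScaleAbs(im,alpha=1.6))
E
```

```text
deck [0.60408937 0.16122288] R 0.1587322434649595 210 med z 0.045602372643475664
top ptr n 159 ang -12.45001237103689 R 0.11717701912601872 0.17851121030814365 tip ang -12.189189431473629
side ptr n 43 ang -10.625859136867643 R 0.12124711926372223 0.16939671989223692 tip ang -10.843087059844757
T top foot [0.6296077  0.37592188] post 111 [0.62166347 0.37163566 0.08248838] topmean [0.6260866  0.37496788 0.15494047] 365
T side foot [0.6296077  0.37592188] post 214 [0.62455536 0.3817306  0.07772932] topmean [0.62498893 0.38267669 0.15273998] 242
D top foot [ 0.59314128 -0.05387187] post 26 [ 0.58818858 -0.0469768   0.03935206] topmean [ 0.59210806 -0.05070066  0.15190389] 859
D side foot [ 0.59314128 -0.05387187] post 137 [ 0.59112478 -0.04642181  0.07699048] topmean [ 0.59077323 -0.04432561  0.15019741] 292
```

View pics/crop_t.png

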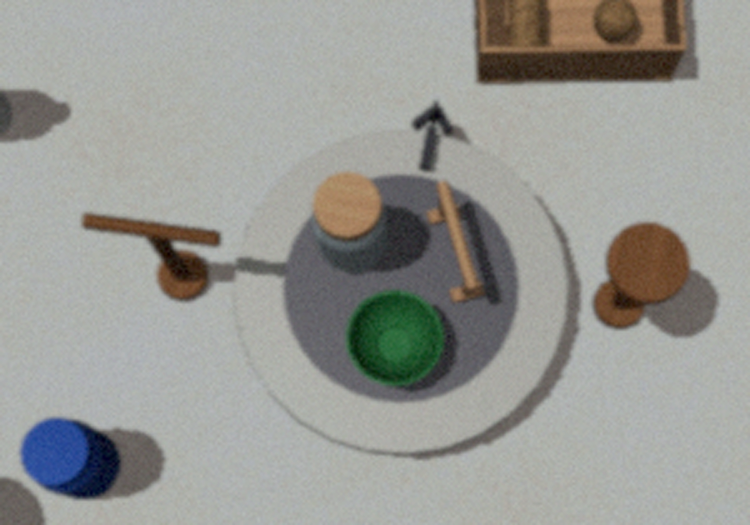

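The crop confirms it: the crossbar perch on the left (foot at crop (183,275)) is the T-perch, and the round disc is on the right. The deck axis is at about (0.604, 0.161) and the T-post at about (0.626, 0.378), 218 mm away, which fits the given range. The post bears about +84° and the pointer about -12°, so the deck must turn about +96°. I'll drag on the side nearest the robot, with closed fingers tilted so the gripper body leans outward.

Call:
arm_command:
  fingers: [1, 1, 1, 1, 1, 1, 1, 1]
  travel:
    - [0.32, -0.155, 0]
    - [0.32, -0.155, 0]
    - [0.32, -0.155, 0]
    - [0.32, -0.155, 0]
    - [0.32, -0.155, 0]
    - [0.32, -0.155, 0]
    - [0.32, -0.155, 0]
    - [0.32, -0.155, 0]
  dr:
    - [0, 0, 0]
    - [0, 0, 0]
    - [0, 0, 0]
    - [0, 0, 0]
    - [0, 0, 0]
    - [0, 0, 0]
    - [0, 0, 0]
    - [0, 0, 0]
  squeeze: 5

```text
time: 0.77
tool_pos: [0.4054, -0.2639, 0.2047]
tool_rot: [-3.141, 0.0, 0.321]
contact_force: [-0.3, -0.9, 0.2]
opening: 0.0428
grip_force: 0.0
```

Call:
arm_command:
  fingers: [1, 1, 1, 1, 1, 1, 1, 1]
  travel:
    - [0.2, -0.4, 0]
    - [0.2, -0.4, 0]
    - [0.2, -0.4, 0]
    - [0.2, -0.4, 0]
    - [0.2, -0.4, 0]
    - [0.2, -0.4, 0]
    - [0.2, -0.4, 0]
    - [0.2, -0.4, 0]
  dr:
    - [0, 5, 0]
    - [0, 10, 0]
    - [0, 15, 0]
    - [0, 15, 0]
    - [0, 15, 0]
    - [0, 15, 0]
    - [0, 15, 0]
    - [0, 15, 0]

```text
time: 1.43
tool_pos: [0.4515, 0.0661, 0.2049]
tool_rot: [3.141, -0.262, 0.32]
contact_force: [0.1, -0.5, -0.1]
opening: 0.0006
grip_force: 0.0
```

```bash
cat > go.py <<'E'
# print tool-frame travel to world targets from the measured pose
import sys,numpy as np
from scipy.spatial.transform import Rotation as R
from cell import *
C=np.array([.604,.161])
def plan(ts):
    o=observe();r=R.from_euler('xyz',o['tool_rot'])
    print('t',o['time'],o['tool_pos'].round(4),'rot',o['tool_rot'].round(3),'F',o['contact_force'].round(1))
    for t in ts: print(np.round(r.inv().apply(np.array(t)-o['tool_pos']),4).tolist())
    return r
def arc(b,z,rad=.134): b=np.radians(b);return [C[0]+rad*np.cos(b),C[1]+rad*np.sin(b),z]
E
python3 -c "
from go import *
plan([arc(172,.09),arc(172,.06)])"
```

```text
t 1.4333 [0.4515 0.0661 0.2049] rot [ 3.141 -0.262  0.32 ] F [ 0.1 -0.5 -0.1]
[0.0229, -0.1016, 0.1251]
[0.0151, -0.1016, 0.1541]
```

Call:
arm_command:
  fingers: [1, 1, 1, 1, 1, 1]
  travel:
    - [0.01, -0.04, 0.04]
    - [0.02, -0.08, 0.08]
    - [0.022, -0.09, 0.12]
    - [0.022, -0.09, 0.125]
    - [0.022, -0.09, 0.125]
    - [0.022, -0.09, 0.125]
  dr:
    - [0, 0, 0]
    - [0, 0, 0]
    - [0, 0, 0]
    - [0, 0, 0]
    - [0, 0, 0]
    - [0, 0, 0]

```text
time: 1.93
tool_pos: [0.473, 0.167, 0.0881]
tool_rot: [-3.141, -0.257, 0.323]
contact_force: [0.5, 0.1, 0.3]
opening: 0.0002
grip_force: 0.0
```

```bash
python3 - <<'E'
from go import *
import cv2
plan([arc(172,.055),arc(172,.046)])
c=read_camera('side')
cv2.imwrite('pics/s1.png',cv2.convertScaleAbs(cv2.resize(c['color'][130:330,190:450],None,fx=2.8,fy=2.8,interpolation=2),alpha=1.5))
E
```

```text
t 1.9333 [0.473  0.167  0.0881] rot [-3.141 -0.257  0.323] F [0.5 0.1 0.3]
[-0.0061, -0.0126, 0.0326]
[-0.0084, -0.0126, 0.0413]
```

View pics/s1.png

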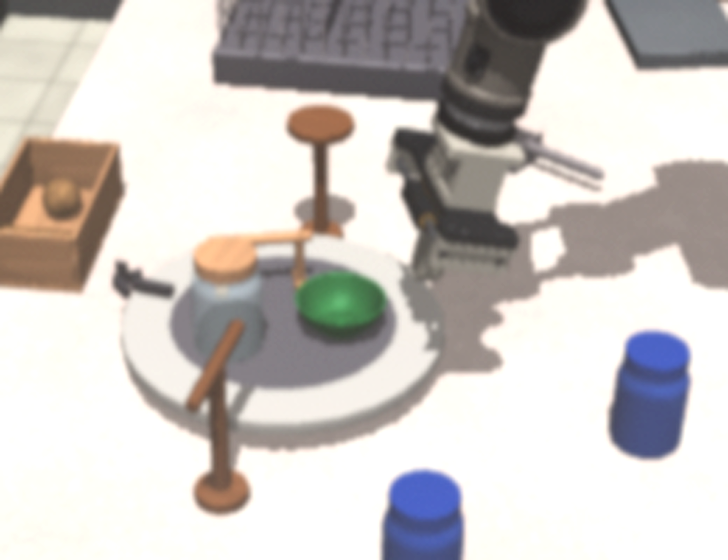

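The fingertips (crop (428,265)) hover over the near rim. They're clear of the bowl, the perches and the scoop, so I go down gently.

Call:
arm_command:
  fingers: [1, 1, 1, 1, 1, 1, 1]
  travel:
    - [-0.003, -0.008, 0.018]
    - [-0.006, -0.012, 0.033]
    - [-0.006, -0.012, 0.036]
    - [-0.007, -0.012, 0.0385]
    - [-0.0075, -0.012, 0.0395]
    - [-0.008, -0.012, 0.0405]
    - [-0.008, -0.012, 0.0405]
  dr:
    - [0, 0, 0]
    - [0, 0, 0]
    - [0, 0, 0]
    - [0, 0, 0]
    - [0, 0, 0]
    - [0, 0, 0]
    - [0, 0, 0]

```text
time: 2.57
tool_pos: [0.4738, 0.1784, 0.0495]
tool_rot: [3.141, -0.263, 0.32]
contact_force: [0.2, 0.0, -0.6]
opening: 0.0008
grip_force: 0.0
```

Call:
arm_command:
  fingers: [1, 1, 1, 1, 1, 1]
  travel:
    - [-0.0003, 0, 0.001]
    - [-0.0005, 0, 0.002]
    - [-0.0007, 0, 0.0028]
    - [-0.0009, 0, 0.0034]
    - [-0.001, 0, 0.0038]
    - [-0.001, 0, 0.0038]
  dr:
    - [0, 0, 0]
    - [0, 0, 0]
    - [0, 0, 0]
    - [0, 0, 0]
    - [0, 0, 0]
    - [0, 0, 0]

```text
time: 3.07
tool_pos: [0.4732, 0.1788, 0.0445]
tool_rot: [3.142, -0.262, 0.321]
contact_force: [0.1, 0.1, 0.3]
opening: 0.0004
grip_force: 0.0
```

Call:
arm_command:
  fingers: [1, 1, 1, 1]
  travel:
    - [-0.0002, 0, 0.0007]
    - [-0.0003, 0, 0.0012]
    - [-0.0004, 0, 0.0016]
    - [-0.0004, 0, 0.0016]
  dr:
    - [0, 0, 0]
    - [0, 0, 0]
    - [0, 0, 0]
    - [0, 0, 0]

```text
time: 3.4
tool_pos: [0.4732, 0.1787, 0.0429]
tool_rot: [3.142, -0.262, 0.321]
contact_force: [0.1, -0.1, -0.1]
opening: 0.0005
grip_force: 0.0
```

Call:
arm_command:
  fingers: [1, 1, 1, 1]
  travel:
    - [-0.0001, 0, 0.0005]
    - [-0.0003, 0, 0.001]
    - [-0.0003, 0, 0.001]
    - [-0.0003, 0, 0.001]
  dr:
    - [0, 0, 0]
    - [0, 0, 0]
    - [0, 0, 0]
    - [0, 0, 0]

```text
time: 3.73
tool_pos: [0.4732, 0.1788, 0.0419]
tool_rot: [3.142, -0.262, 0.321]
contact_force: [0.1, 1.3, 0.5]
opening: 0.0004
grip_force: 0.0
```

```bash
python3 - <<'E'
from h import *
from go import *
o=observe();print(o['joint_efforts'],o['contact_force'],o['torque'])
s=read_camera('side');P=cloud(s)
u,v=proj(s,o['tool_pos']);print('tip px',u,v)
u,v=int(u),int(v)
cv2.imwrite('pics/s2.png',cv2.convertScaleAbs(cv2.resize(s['color'][v-45:v+35,u-60:u+60],None,fx=6,fy=6,interpolation=2),alpha=1.5))
d=P[...,2];k=np.linalg.norm(P[...,:2]-C,axis=-1)
m=(k>.118)&(k<.15)&(P[...,1]>.2)&(d<.06)&(d>.03);print('rim z side',np.median(d[m]))
E
```

```text
[ 5.94900052e-05 -3.79496670e+01 -1.61146992e+01  1.36857340e-01
 -1.25497788e+00  8.28470103e-03] [0.14972422 1.2830146  0.47267445] [-0.04109744  0.19018693 -0.02143998]
tip px 336.5955707248521 251.57990336248903
rim z side 0.04508525345748646
```

View pics/s2.png

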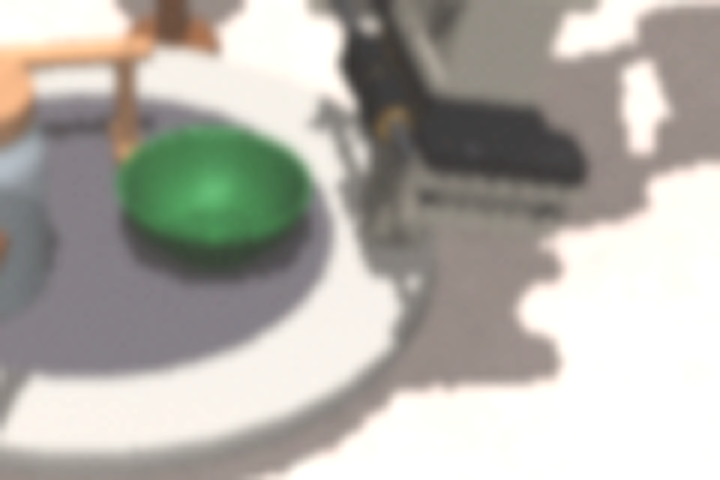

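The side view is blurred. The fingertips (crop (385,245)) look just above or on the rim, so I keep inching down and watch the force.

Call:
arm_command:
  fingers: [1, 1, 1, 1]
  travel:
    - [-0.0001, 0, 0.0005]
    - [-0.0003, 0, 0.001]
    - [-0.0003, 0, 0.001]
    - [-0.0003, 0, 0.001]
  dr:
    - [0, 0, 0]
    - [0, 0, 0]
    - [0, 0, 0]
    - [0, 0, 0]

```text
time: 4.12
tool_pos: [0.4732, 0.1787, 0.0408]
tool_rot: [3.141, -0.262, 0.321]
contact_force: [1.0, -0.0, -0.5]
opening: 0.0006
grip_force: 0.0
```

Call:
arm_command:
  fingers: [1, 1, 1, 1]
  travel:
    - [-0.0001, 0, 0.0005]
    - [-0.0003, 0, 0.001]
    - [-0.0003, 0, 0.001]
    - [-0.0003, 0, 0.001]
  dr:
    - [0, 0, 0]
    - [0, 0, 0]
    - [0, 0, 0]
    - [0, 0, 0]

```text
time: 4.45
tool_pos: [0.4732, 0.1787, 0.0398]
tool_rot: [3.142, -0.262, 0.321]
contact_force: [0.7, 0.1, 0.3]
opening: 0.0001
grip_force: 0.0
```

```bash
python3 - <<'E'
from h import *
from go import *
o=observe();t=o['tool_pos']
r=R.from_euler('xyz',o['tool_rot'])
for n in('side','top'):
    s=read_camera(n);P=cloud(s).reshape(-1,3)
    q=r.inv().apply(P-t);g=s['color'].reshape(-1,3)
    k=(abs(q[:,1])<.05)&(abs(q[:,0])<.03)&(q[:,2]>-.09)&(P[:,2]>.048)
    print(n,k.sum(),np.round(q[k].min(0),4),np.round(q[k].max(0),4))
    i=np.argsort(-q[k][:,2])[:12];print(np.c_[q[k][i]*1000,P[k][i]*1000,g[k][i]].round(0).astype(int))
    if n=='side':
        u,v=map(int,proj(s,t));cv2.imwrite('pics/s3.png',cv2.convertScaleAbs(cv2.resize(s['color'][v-40:v+20,u-35:u+45],None,fx=9,fy=9,interpolation=0),alpha=2.2));print(u,v)
E
```

```text
side 148 [-0.027  -0.0473 -0.0737] [ 0.03    0.0395 -0.0011]
[[ 29   9  -1 502 179  48  85  80  84]
 [ 26 -15  -2 492 201  49 149 153 157]
 [ 24 -15  -2 489 200  48 155 159 163]
 [ 23 -24  -3 486 209  48 158 162 166]
 [ 23  26  -3 501 161  48  69  67  69]
 [ 21  -3  -4 491 188  49 132 135 139]
 [ 19 -30  -4 480 213  48 158 162 166]
 [ 18  11  -4 492 173  48 108 108 112]
 [ 17 -21  -4 481 204  48 157 162 166]
 [ 17  40  -4 500 146  48  81  77  81]
 [ 16  29  -5 496 156  49  89  85  88]
 [ 15   1  -5 486 182  48 154 160 164]]
336 252
top 6 [ 0.0019 -0.0472 -0.0084] [ 0.0297  0.0469 -0.0006]
[[ 30 -22  -1 493 208  48  96  99  99]
 [ 26 -47  -2 482 231  48  85  86  88]
 [ 26 -40  -2 484 224  49 102 107 106]
 [ 29  47  -2 514 143  49  33  45  28]
 [ 24   3  -3 495 183  49  41  43  44]
 [  2  47  -8 488 134  48  58  61  62]]
```

View pics/s3.png

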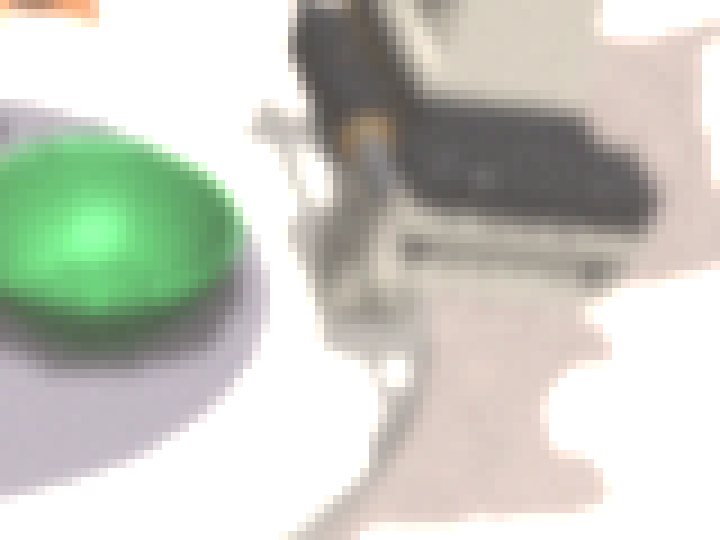

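```bash
python3 - <<'E'
from h import *
from go import *
o=observe();t=o['tool_pos'];r=R.from_euler('xyz',o['tool_rot'])
s=read_camera('side');P=cloud(s);q=r.inv().apply((P-t).reshape(-1,3)).reshape(P.shape)
for v in range(222,258,2):
    print(v,[(u,*(P[v,u]*1000).round().astype(int).tolist()) for u in range(332,350,3)])
E
```

```text
222 [(332, 503, -28, -2), (335, 480, 184, 142), (338, 471, 205, 156), (341, 464, 201, 154), (344, 456, 196, 152), (347, 448, 219, 168)]
224 [(332, 497, 51, 45), (335, 480, 188, 138), (338, 471, 203, 149), (341, 463, 208, 153), (344, 456, 205, 151), (347, 447, 233, 171)]
226 [(332, 496, 63, 46), (335, 488, 58, 43), (338, 471, 208, 146), (341, 463, 208, 146), (344, 455, 207, 147), (347, 446, 248, 175)]
228 [(332, 495, 77, 49), (335, 487, 68, 43), (338, 470, 207, 139), (341, 462, 218, 147), (344, 455, 205, 139), (347, 445, 255, 174)]
230 [(332, 495, 77, 42), (335, 486, 84, 47), (338, 478, 76, 42), (341, 464, 174, 111), (344, 454, 227, 148), (347, 445, 268, 177)]
232 [(332, 494, 88, 42), (335, 485, 90, 45), (338, 472, 165, 97), (341, 463, 182, 110), (344, 453, 234, 147), (347, 445, 264, 168)]
234 [(332, 493, 101, 45), (335, 484, 100, 45), (338, 472, 169, 94), (341, 463, 187, 107), (344, 452, 258, 157), (347, 444, 264, 162)]
236 [(332, 492, 110, 44), (335, 483, 111, 45), (338, 472, 166, 85), (341, 463, 190, 103), (344, 452, 261, 153), (347, 444, 270, 160)]
238 [(332, 491, 120, 44), (335, 
[... 583 characters left out ...]
9), (344, 453, 188, 69), (347, 447, 153, 44)]
248 [(332, 487, 171, 47), (335, 479, 169, 46), (338, 470, 168, 46), (341, 462, 167, 47), (344, 454, 168, 48), (347, 446, 161, 44)]
250 [(332, 486, 177, 45), (335, 478, 179, 47), (338, 470, 178, 47), (341, 462, 175, 46), (344, 453, 180, 50), (347, 446, 170, 43)]
252 [(332, 485, 188, 46), (335, 477, 188, 47), (338, 469, 187, 47), (341, 461, 184, 45), (344, 453, 182, 45), (347, 445, 183, 47)]
254 [(332, 484, 199, 48), (335, 476, 194, 44), (338, 468, 194, 46), (341, 460, 197, 49), (344, 452, 192, 45), (347, 444, 182, 39)]
256 [(332, 483, 208, 48), (335, 476, 204, 45), (338, 468, 200, 44), (341, 460, 201, 45), (344, 452, 200, 45), (347, 444, 182, 32)]
```

Depth puts the closed fingertips at about z=0.065 while the reported TCP is 0.040, so the shut fingers end about 25 mm short of the TCP. That brings the gripper body lower over the deck, so I tilt 10° more and keep descending on force feedback.

Call:
arm_command:
  fingers: [1, 1, 1, 1, 1]
  travel:
    - [0.003, 0, 0]
    - [0.006, 0, 0.001]
    - [0.008, 0, 0.002]
    - [0.008, 0, 0.002]
    - [0.008, 0, 0.002]
  dr:
    - [0, 5, 0]
    - [0, 10, 0]
    - [0, 10, 0]
    - [0, 10, 0]
    - [0, 10, 0]

```text
time: 5.02
tool_pos: [0.4883, 0.1812, 0.0597]
tool_rot: [-3.133, -0.408, 0.321]
contact_force: [0.0, 1.1, 0.4]
opening: 0.0008
grip_force: 0.0
```

```bash
python3 - <<'E'
from h import *
from go import *
r=plan([arc(172,.034,.124),arc(172,.030,.124)]+[arc(b,.03,.124) for b in(180,190,200,210,222)])
print('down 1mm',r.inv().apply([0,0,-1]).round(3))
t=observe()['tool_pos']
s=read_camera('side');P=cloud(s);q=r.inv().apply((P-t).reshape(-1,3))
k=(abs(q[:,1])<.018)&(abs(q[:,0])<.02)&(q[:,2]>-.08)&(P.reshape(-1,3)[:,2]>.052)
z=P.reshape(-1,3)[k];i=np.argsort(z[:,2])[:8];print(z[i].round(3).tolist(),q[k][i].round(3).tolist())
E
```

```text
t 5.0167 [0.4883 0.1812 0.0597] rot [-3.133 -0.408  0.321] F [0.  1.1 0.4]
[-0.0172, 0.0007, 0.0205]
[-0.0188, 0.0008, 0.0242]
[-0.0248, 0.0167, 0.0215]
[-0.0294, 0.0378, 0.0193]
[-0.0306, 0.0593, 0.0186]
[-0.0283, 0.0808, 0.0194]
[-0.0211, 0.1055, 0.0223]
down 1mm [-0.396  0.008  0.918]
[[0.508, 0.181, 0.066], [0.476, 0.18, 0.078], [0.504, 0.17, 0.078], [0.503, 0.175, 0.079], [0.501, 0.172, 0.08], [0.473, 0.183, 0.08], [0.47, 0.184, 0.082], [0.465, 0.185, 0.083]] [[0.02, 0.006, 0.001], [-0.004, -0.003, -0.022], [0.017, 0.016, -0.013], [0.019, 0.01, -0.013], [0.016, 0.012, -0.015], [-0.005, -0.006, -0.024], [-0.006, -0.009, -0.026], [-0.01, -0.012, -0.029]]
```

```bash
python3 -c "
from go import *
o=observe();print(o['qpos'].round(3))"
```

```text
[0.161 0.358 2.108 0.259 0.283 1.174]
```

Call:
arm_command:
  fingers: [1, 1, 1, 1, 1]
  travel:
    - [-0.008, 0, 0]
    - [-0.014, 0, 0]
    - [-0.014, 0, 0]
    - [-0.014, 0, 0]
    - [-0.014, 0, 0]
  dr:
    - [0, -5, 0]
    - [0, -8.5, 0]
    - [0, -8.5, 0]
    - [0, -8.5, 0]
    - [0, -8.5, 0]

```text
time: 5.48
tool_pos: [0.4749, 0.1773, 0.0535]
tool_rot: [-3.133, -0.259, 0.323]
contact_force: [0.1, -0.5, 0.7]
opening: 0.0004
grip_force: 0.0
```

```bash
python3 - <<'E'
from h import *
from go import *
import pickle
o=observe();print(o['qpos'].round(3))
r=plan([arc(175,.034),arc(175,.030)])
print('down 1mm',r.inv().apply([0,0,-1]).round(3))
c=pickle.load(open('top.pkl','rb'));P=cloud(c).reshape(-1,3);d=P[:,:2]-C
R_=np.linalg.norm(d,axis=1)
for lo,hi in((.09,.13),(.135,.165),(.06,.078)):
    k=(R_<.115)&(P[:,2]>lo)&(P[:,2]<hi);b=np.degrees(np.arctan2(d[k,1],d[k,0]))
    print(lo,k.sum(),d[k].mean(0).round(3),'maxR',R_[k].max().round(3))
E
```

```text
[0.174 0.383 2.012 0.099 0.493 1.341]
t 5.4833 [0.4749 0.1773 0.0535] rot [-3.133 -0.259  0.323] F [ 0.1 -0.5  0.7]
[-0.0104, 0.0031, 0.0174]
[-0.0115, 0.0032, 0.0212]
down 1mm [-0.256  0.009  0.967]
0.09 488 [ 0.025 -0.002] maxR 0.093
0.135 603 [0.043 0.046] maxR 0.094
0.06 543 [-0.041  0.01 ] maxR 0.098
```

The jar and little perch stay within about 98 mm of the axis, so the body clears them. Descending.

Call:
arm_command:
  fingers: [1, 1, 1, 1]
  travel:
    - [-0.005, 0.001, 0.008]
    - [-0.01, 0.003, 0.017]
    - [-0.01, 0.003, 0.0185]
    - [-0.01, 0.003, 0.0185]
  dr:
    - [0, 0, 0]
    - [0, 0, 0]
    - [0, 0, 0]
    - [0, 0, 0]

```text
time: 5.82
tool_pos: [0.4706, 0.1727, 0.0329]
tool_rot: [-3.133, -0.257, 0.322]
contact_force: [0.8, -0.8, 0.6]
opening: 0.0005
grip_force: 0.0
```

Call:
arm_command:
  fingers: [1, 1, 1, 1, 1, 1]
  travel:
    - [-0.0003, 0, 0.001]
    - [-0.0006, 0, 0.002]
    - [-0.0009, 0, 0.0028]
    - [-0.001, 0, 0.0035]
    - [-0.001, 0, 0.004]
    - [-0.001, 0, 0.004]
  dr:
    - [0, 0, 0]
    - [0, 0, 0]
    - [0, 0, 0]
    - [0, 0, 0]
    - [0, 0, 0]
    - [0, 0, 0]

```text
time: 6.32
tool_pos: [0.4716, 0.173, 0.0295]
tool_rot: [-3.133, -0.259, 0.322]
contact_force: [-0.9, 0.5, -0.7]
opening: 0.0003
grip_force: 0.0
```

Call:
arm_command:
  fingers: [1, 1, 1, 1, 1, 1]
  travel:
    - [-0.0003, 0, 0.001]
    - [-0.0006, 0, 0.002]
    - [-0.0009, 0, 0.0028]
    - [-0.001, 0, 0.0035]
    - [-0.001, 0, 0.004]
    - [-0.001, 0, 0.004]
  dr:
    - [0, 0, 0]
    - [0, 0, 0]
    - [0, 0, 0]
    - [0, 0, 0]
    - [0, 0, 0]
    - [0, 0, 0]

```text
time: 6.82
tool_pos: [0.4715, 0.173, 0.0253]
tool_rot: [-3.133, -0.259, 0.322]
contact_force: [-1.1, -0.9, 2.9]
opening: 0.0004
grip_force: 1.7
```

Call:
arm_command:
  fingers: [1, 1, 1, 1]
  travel:
    - [-0.0002, 0, 0.0007]
    - [-0.0004, 0, 0.0014]
    - [-0.0004, 0, 0.0014]
    - [-0.0004, 0, 0.0014]
  dr:
    - [0, 0, 0]
    - [0, 0, 0]
    - [0, 0, 0]
    - [0, 0, 0]

```text
time: 7.15
tool_pos: [0.4714, 0.1731, 0.0241]
tool_rot: [-3.133, -0.259, 0.322]
contact_force: [-3.2, 0.2, 6.8]
opening: 0.0009
grip_force: 3.3
```

Contact is found (6.8 N at TCP z=0.024). Now to work out the first stroke.

```bash
python3 -c "
from go import *
plan([arc(b,.0232,.133) for b in(176,178,181,184,187,190,193,196,199,202,205,208,211,214,216,217)])"
```

```text
t 7.15 [0.4714 0.1731 0.0241] rot [-3.133 -0.259  0.322] F [-3.2  0.2  6.8]
[-0.0012, 0.0026, 0.0006]
[-0.0028, 0.0069, 0.0001]
[-0.005, 0.0135, -0.0005]
[-0.0069, 0.0202, -0.0011]
[-0.0084, 0.027, -0.0016]
[-0.0095, 0.0338, -0.0019]
[-0.0104, 0.0407, -0.0022]
[-0.0108, 0.0477, -0.0024]
[-0.0109, 0.0546, -0.0025]
[-0.0107, 0.0616, -0.0025]
[-0.0101, 0.0685, -0.0024]
[-0.0092, 0.0754, -0.0022]
[-0.0079, 0.0823, -0.0019]
[-0.0063, 0.089, -0.0015]
[-0.005, 0.0935, -0.0012]
[-0.0043, 0.0957, -0.0011]
```

Call:
arm_command:
  fingers: [1, 1, 1, 1, 1, 1, 1, 1]
  travel:
    - [-0.0012, 0.0026, 0.0006]
    - [-0.0028, 0.0069, 0.0002]
    - [-0.005, 0.0135, -0.0005]
    - [-0.0069, 0.0202, -0.0011]
    - [-0.0084, 0.027, -0.0015]
    - [-0.0095, 0.0338, -0.0019]
    - [-0.0104, 0.0407, -0.0022]
    - [-0.0108, 0.0477, -0.0024]
  dr:
    - [0, 0, 0]
    - [0, 0, 0]
    - [0, 0, 0]
    - [0, 0, 0]
    - [0, 0, 0]
    - [0, 0, 0]
    - [0, 0, 0]
    - [0, 0, 0]

```text
time: 7.82
tool_pos: [0.477, 0.1243, 0.0237]
tool_rot: [-3.133, -0.261, 0.322]
contact_force: [-0.6, 2.0, 7.7]
opening: 0.0003
grip_force: 3.6
```

Call:
arm_command:
  fingers: [1, 1, 1, 1, 1, 1, 1, 1]
  travel:
    - [0, 0.007, -0.0001]
    - [0.0001, 0.014, -0.0001]
    - [0.0007, 0.0208, 0]
    - [0.0016, 0.0277, 0.0002]
    - [0.0029, 0.0346, 0.0005]
    - [0.0045, 0.0413, 0.0009]
    - [0.0058, 0.0458, 0.0012]
    - [0.0065, 0.048, 0.0013]
  dr:
    - [0, 0, 0]
    - [0, 0, 0]
    - [0, 0, 0]
    - [0, 0, 0]
    - [0, 0, 0]
    - [0, 0, 0]
    - [0, 0, 0]
    - [0, 0, 0]

```text
time: 8.48
tool_pos: [0.4985, 0.0805, 0.0236]
tool_rot: [-3.133, -0.26, 0.322]
contact_force: [-2.4, 1.3, 7.3]
opening: 0.0006
grip_force: 3.8
```

```bash
cat > look.py <<'E'
from h import *
from go import *
def look(name):
    s=read_camera('top');P=cloud(s);g=s['color'].max(-1)
    d=P[...,:2]-C;Rr=np.linalg.norm(d,axis=-1)
    m=(g<60)&(Rr>.124)&(Rr<.185)&(P[...,2]>.048)&(P[...,2]<.09)&(d[...,0]>-.05)
    m=m|((g<60)&(Rr>.163)&(Rr<.185)&(P[...,2]>.03)&(P[...,2]<.09)&(d[...,0]>-.05))
    n,l,st,_=cv2.connectedComponentsWithStats(m.astype('uint8'))
    i=1+np.argmax(st[1:,4]);q=d[l==i];ur=np.argwhere(l==i)[:,::-1].mean(0)
    a=np.degrees(np.arctan2(q[:,1],q[:,0]));t=np.array([.626,.378])-C
    T=np.degrees(np.arctan2(t[1],t[0]))
    print('n',st[i,4],'px',ur.round(),'ptr',np.median(a).round(2),'R',np.linalg.norm(q,axis=1).min().round(3),np.linalg.norm(q,axis=1).max().round(3),'target',T.round(2))
    if name: cv2.imwrite(f'pics/{name}.png',cv2.convertScaleAbs(cv2.resize(s['color'][90:300,160:460],None,fx=2.5,fy=2.5,interpolation=2),alpha=1.6))
E
python3 -c "
from look import *
plan([]);look('t2')"
```

```text
t 8.4833 [0.4985 0.0805 0.0236] rot [-3.133 -0.26   0.322] F [-2.4  1.3  7.3]
n 72 px [289. 143.] ptr 26.39 R 0.158 0.177 target 84.21
```

View pics/t2.png

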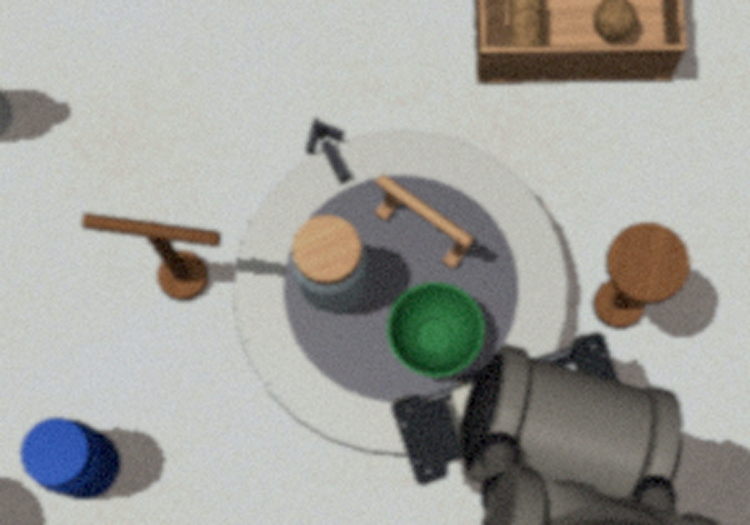

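The pointer went from -12° to +26° with everything upright, and about 58° remain. I lift, swing back and repeat.

Call:
arm_command:
  fingers: [1, 1, 1, 1, 1, 1, 1, 1]
  travel:
    - [0.003, 0, -0.01]
    - [0.005, 0, -0.019]
    - [-0.002, -0.03, -0.02]
    - [-0.002, -0.06, -0.02]
    - [0.007, -0.095, -0.018]
    - [0.005, -0.096, -0.009]
    - [0.005, -0.096, -0.005]
    - [0.005, -0.096, -0.005]
  dr:
    - [0, 0, 0]
    - [0, 0, 0]
    - [0, 0, 0]
    - [0, 0, 0]
    - [0, 0, 0]
    - [0, 0, 0]
    - [0, 0, 0]
    - [0, 0, 0]

```text
time: 9.2
tool_pos: [0.47, 0.1731, 0.029]
tool_rot: [-3.133, -0.257, 0.323]
contact_force: [-0.3, 0.1, 1.3]
opening: 0.0007
grip_force: 0.0
```

```bash
python3 -c "
from look import *
look(None)
plan([arc(175,.0268,.133),arc(175,.0242,.133)])"
```

```text
n 74 px [288. 143.] ptr 26.77 R 0.158 0.177 target 84.21
t 9.25 [0.4704 0.1725 0.0293] rot [-3.133 -0.257  0.322] F [ 0.6 -0.8 -0. ]
[0.0004, 0.0003, 0.0027]
[-0.0002, 0.0003, 0.0053]
```

Call:
arm_command:
  fingers: [1, 1, 1, 1, 1]
  travel:
    - [0, 0, 0.002]
    - [0, 0, 0.0035]
    - [0, 0, 0.0045]
    - [-0.0002, 0, 0.0053]
    - [-0.0002, 0, 0.0053]
  dr:
    - [0, 0, 0]
    - [0, 0, 0]
    - [0, 0, 0]
    - [0, 0, 0]
    - [0, 0, 0]

```text
time: 9.67
tool_pos: [0.4718, 0.1728, 0.0249]
tool_rot: [-3.133, -0.259, 0.322]
contact_force: [-1.9, -2.0, 4.6]
opening: 0.0005
grip_force: 2.2
```

Call:
arm_command:
  fingers: [1, 1, 1, 1, 1, 1, 1, 1]
  travel:
    - [-0.0014, 0.0026, 0.0012]
    - [-0.003, 0.0069, 0.0009]
    - [-0.0052, 0.0135, 0.0002]
    - [-0.0071, 0.0202, -0.0004]
    - [-0.0086, 0.027, -0.0008]
    - [-0.0097, 0.0338, -0.0012]
    - [-0.0106, 0.0407, -0.0015]
    - [-0.011, 0.0477, -0.0017]
  dr:
    - [0, 0, 0]
    - [0, 0, 0]
    - [0, 0, 0]
    - [0, 0, 0]
    - [0, 0, 0]
    - [0, 0, 0]
    - [0, 0, 0]
    - [0, 0, 0]

```text
time: 10.33
tool_pos: [0.4773, 0.1246, 0.024]
tool_rot: [-3.133, -0.261, 0.322]
contact_force: [-1.3, 1.4, 6.6]
opening: 0.0004
grip_force: 3.1
```

Call:
arm_command:
  fingers: [1, 1, 1, 1, 1, 1, 1, 1]
  travel:
    - [0, 0.007, -0.0001]
    - [0.0001, 0.014, -0.0001]
    - [0.0007, 0.0208, 0]
    - [0.0016, 0.0277, 0.0002]
    - [0.0029, 0.0346, 0.0005]
    - [0.0045, 0.0413, 0.0009]
    - [0.0058, 0.0458, 0.0012]
    - [0.0065, 0.048, 0.0013]
  dr:
    - [0, 0, 0]
    - [0, 0, 0]
    - [0, 0, 0]
    - [0, 0, 0]
    - [0, 0, 0]
    - [0, 0, 0]
    - [0, 0, 0]
    - [0, 0, 0]

```text
time: 11.0
tool_pos: [0.4988, 0.0808, 0.0238]
tool_rot: [-3.133, -0.26, 0.322]
contact_force: [-2.4, 1.1, 7.0]
opening: 0.0007
grip_force: 3.4
```

Call:
arm_command:
  fingers: [1, 1, 1, 1, 1, 1, 1, 1]
  travel:
    - [0.003, 0, -0.01]
    - [0.005, 0, -0.019]
    - [-0.002, -0.03, -0.02]
    - [-0.002, -0.06, -0.02]
    - [0.007, -0.095, -0.018]
    - [0.005, -0.096, -0.009]
    - [0.005, -0.096, -0.005]
    - [0.005, -0.096, -0.005]
  dr:
    - [0, 0, 0]
    - [0, 0, 0]
    - [0, 0, 0]
    - [0, 0, 0]
    - [0, 0, 0]
    - [0, 0, 0]
    - [0, 0, 0]
    - [0, 0, 0]

```text
time: 11.67
tool_pos: [0.4703, 0.1734, 0.0293]
tool_rot: [-3.133, -0.257, 0.323]
contact_force: [-0.2, 0.0, -0.9]
opening: 0.0005
grip_force: 0.0
```

```bash
python3 -c "
from look import *
look('t3')
plan([arc(175,.0268,.133),arc(175,.0242,.133)])"
```

```text
n 64 px [256. 174.] ptr 65.04 R 0.157 0.176 target 84.21
t 11.7167 [0.4706 0.1729 0.0297] rot [-3.133 -0.258  0.322] F [ 0.5  0.3 -0.1]
[-0.0, 0.0006, 0.003]
[-0.0007, 0.0006, 0.0055]
```

View pics/t3.png

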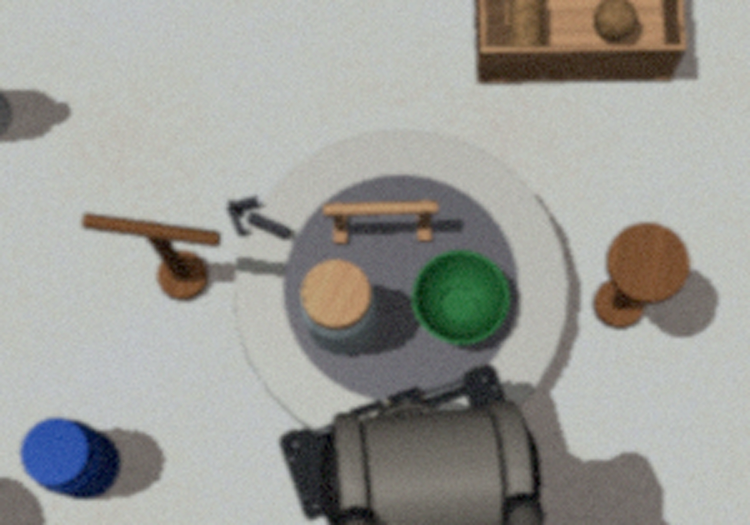

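The pointer is at 65°, so about 19° remain. Last stroke, half length.

Call:
arm_command:
  fingers: [1, 1, 1, 1, 1]
  travel:
    - [0, 0, 0.002]
    - [0, 0, 0.0035]
    - [0, 0, 0.0045]
    - [-0.0004, 0, 0.0056]
    - [-0.0004, 0, 0.0056]
  dr:
    - [0, 0, 0]
    - [0, 0, 0]
    - [0, 0, 0]
    - [0, 0, 0]
    - [0, 0, 0]

```text
time: 12.13
tool_pos: [0.472, 0.1732, 0.0247]
tool_rot: [-3.133, -0.259, 0.322]
contact_force: [0.1, -1.8, 4.3]
opening: 0.0004
grip_force: 2.2
```

Call:
arm_command:
  fingers: [1, 1, 1, 1, 1, 1, 1, 1]
  travel:
    - [-0.0014, 0.0026, 0.0012]
    - [-0.003, 0.0069, 0.0009]
    - [-0.0052, 0.0135, 0.0002]
    - [-0.0071, 0.0202, -0.0004]
    - [-0.0086, 0.027, -0.0008]
    - [-0.0097, 0.0338, -0.0012]
    - [-0.0106, 0.0407, -0.0015]
    - [-0.0106, 0.0407, -0.0015]
  dr:
    - [0, 0, 0]
    - [0, 0, 0]
    - [0, 0, 0]
    - [0, 0, 0]
    - [0, 0, 0]
    - [0, 0, 0]
    - [0, 0, 0]
    - [0, 0, 0]

```text
time: 12.8
tool_pos: [0.4759, 0.131, 0.0238]
tool_rot: [-3.134, -0.261, 0.322]
contact_force: [-0.7, -1.3, 6.7]
opening: 0.0002
grip_force: 3.3
```

```bash
python3 -c "
from look import *
look(None)
plan([])"
```

```text
n 82 px [249. 194.] ptr 81.83 R 0.156 0.181 target 84.21
t 12.85 [0.4758 0.1311 0.0238] rot [-3.134 -0.261  0.322] F [-1.3 -2.4  6.9]
```

Call:
arm_command:
  fingers: [1, 1, 1, 1, 1]
  travel:
    - [0, 0.003, -0.0001]
    - [0, 0.006, -0.0001]
    - [-0.0001, 0.0067, -0.0001]
    - [-0.0001, 0.0067, -0.0001]
    - [-0.0001, 0.0067, -0.0001]
  dr:
    - [0, 0, 0]
    - [0, 0, 0]
    - [0, 0, 0]
    - [0, 0, 0]
    - [0, 0, 0]

```text
time: 13.27
tool_pos: [0.4774, 0.1254, 0.0237]
tool_rot: [-3.133, -0.261, 0.322]
contact_force: [-1.5, -0.1, 6.8]
opening: 0.0003
grip_force: 3.4
```

Call:
arm_command:
  fingers: [1, 1, 1, 1, 1, 1, 1, 1]
  travel:
    - [0.001, 0, -0.005]
    - [0.003, 0, -0.012]
    - [0.005, 0, -0.025]
    - [0, 0, -0.055]
    - [-0.02, 0, -0.08]
    - [-0.04, 0, -0.1]
    - [-0.04, 0, -0.1]
    - [-0.04, 0, -0.1]
  dr:
    - [0, 0, 0]
    - [0, 0, 0]
    - [0, 0, 0]
    - [0, 0, 0]
    - [0, 0, 0]
    - [0, 0, 0]
    - [0, 0, 0]
    - [0, 0, 0]

```text
time: 13.93
tool_pos: [0.416, 0.1039, 0.1108]
tool_rot: [-3.134, -0.261, 0.322]
contact_force: [-0.8, 0.8, 0.0]
opening: 0.0005
grip_force: 0.0
```

```bash
python3 - <<'E'
from look import *
look('t4');plan([])
# side-view pointer bearing and post, same frame
s=read_camera('side');P=cloud(s);g=s['color'].max(-1);d=P[...,:2]-C;Rr=np.linalg.norm(d,axis=-1)
m=(g<60)&(Rr>.124)&(Rr<.185)&(P[...,2]>.048)&(P[...,2]<.09)&(d[...,1]>.1)
q=d[m];print('side',m.sum(),np.degrees(np.median(np.arctan2(q[:,1],q[:,0]))) if m.any() else '')
E
```

```text
n 85 px [249. 196.] ptr 83.95 R 0.158 0.182 target 84.21
t 13.9833 [0.4166 0.1041 0.1102] rot [-3.134 -0.261  0.322] F [ 0.5  0.9 -0.2]
side 72 84.68278009096724
```

View pics/t4.png

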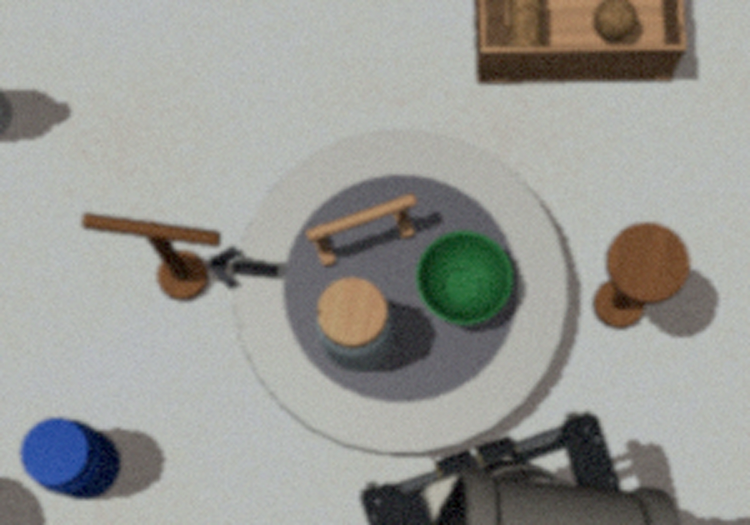

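The arrow (crop (210,264)→(285,270)) points at the T-perch post near crop (176,264). It bears 84.0° from the top view and 84.7° from the side, against about 84.3° for the post, where the tolerance is ±2.6°. Everything on the deck is upright and the gripper is clear.

```bash
python3 -c "
from cell import *
print(hand_in())"
```

```text
the job is handed in; nothing more can be done
None
```

I turned the turntable about 96° in three light strokes and handed the job in: its pointer lines up with the T-perch post to within about 0.5° by camera (about 2.6° is allowed), jar, bowl and little perch stand upright on it, and the gripper is clear of everything.

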